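# Index the bottle carousel and load the empty bay

### The job

Press the yellow release button so that the red lock lever drops, then turn the carousel a quarter turn counter-clockwise (seen from above) by its orange handle post until it clicks into the next detent, which brings the empty bay to the front, and let go of the post. Next stand the fallen amber bottle upright on the bench and let go of it, take it again from above and load it, upright and without dropping it, into that empty front bay. Finally lift the red lever fully up to lock the carousel again, leaving the other bottle and the jar in their bays and everything else on the bench where it is.

Things in the scene. Friction and masses are not known exactly. Their poses are not given: they have to be found in the camera images.
- hub (a point): centre of the upper face of the carousel deck (round, aluminium, radius 130 mm), 45 mm above the bench, on its vertical axis. Site axes = those of the fixed white base (280 x 420 x 30 mm high): -x its front, towards the robot (orange mark), +y its left. Base turned up to 0.2 rad. The blue console with button and lever on the -y side ends 215 mm from the axis, 60 mm wide, 96 mm high.
- reader_head (a point): centre of the underside of the white reader head on a column that overhangs the bay on the +y side, 190 mm above the bench. The head spans 55 to 200 mm from the carousel axis, 44 mm wide (column 60 mm), up to 250 mm above the bench.
- turntable (a joint): angle of the carousel in rad, 0 at the start, growing counter-clockwise from above. Sprung detents at 0, 1.571 and 3.142 (stops at -0.15, 3.24): let go within 0.1 rad of one it is pulled in to within 0.02 rad. Up to 5 N at the post turns it. Lever up: a pawl between two lugs blocks it after about 0.05 rad; at 0.05 to 0.2 rad off the detent the lugs keep the lever from going up.
- post_grip (a point): grip point on the orange sleeve of the carousel's upright handle post, on the sleeve's axis, 145 mm above the bench, 105 mm from the carousel's axis (at the start at the front, -x). The sleeve is a vertical cylinder of 28 mm diameter from 120 to 165 mm above the bench, with a 20 mm steel rod below it. It can turn within a grasp.
- bay (a point): centre of the floor of the EMPTY bay, 45 mm above the bench, 75 mm from the carousel axis; turns with it. At the start on the +y side under the reader head, after the quarter turn at the front (-x). A square blue frame, opening 64 x 64 mm, walls 4 mm thick, 14 mm high; its sides are parallel to this point's x and y axes.
- bay_b (a point): floor centre of the bay that holds the other bottle (at +x at the start), same frame size
- bay_c (a point): floor centre of the bay that holds the jar (at -y at the start), same frame size
- button (a joint): travel of the yellow release button in m, 0 up, 0.010 fully down. Sprung: about 1.5 N at first, 4.5 N fully down, plus up to about 3 N from the lever until it trips. After about 7 mm the lever has tripped and drops by itself.
- button_top (a point): centre of the top face of the yellow button, 32 mm across, 112 mm above the bench when up, pressed straight down; on the console 191 mm from the carousel's axis
- lever (a joint): angle of the red lock lever in rad: 0 to 0.05 = fully up (locked; the arm rises outward at 0.4 rad), 0.6 = dropped (the arm slopes down outward at 0.2 rad). It snaps: lifted past 0.1 it goes up to 0 by itself and stays, else it falls back to 0.6. About 1 N at the grip lifts it.
- lever_grip (a point): centre of the lever's red grip, 118 mm from the pivot; 45 mm long along the arm, 18 mm wide (horizontal, across the arm), 14 mm thick. The arm points away from the carousel axis, along -y of the base. 111 mm above the bench when up, 42 mm when dropped. The point's x axis lies across the arm.
- lever_pivot (a point): the lever's horizontal hinge axis (along x of the base), 65 mm above the bench, fixed, 165 mm from the carousel's axis
- bottle: the fallen amber square bottle with a blue cap, 0.14 to 0.28 kg: body 54 x 54 mm, 88 mm long, then a neck and a square cap 40 x 40 mm, sides parallel to the body's, from 92 to 118 mm. Origin: centre of its base; +x points along the bottle to the cap, y and z square to the flats. Lying, origin 27 mm above the bench, cap away from the carousel; upright, +x points up.
- next_bottle: the other bottle, same shape, clear with a green cap, standing in its bay (bay_b). Origin at the centre of its base, z up.
- jar: low clear jar with a white lid, 54 mm across, 60 mm high, standing in its bay (bay_c). Origin at the centre of its base, z up.
- tube_rack: loose orange tube rack full of capped tubes, 90 x 160 x 75 mm high; a bystander. Origin at the centre of its underside.
- tip_box: loose yellow pipette-tip box, 85 x 122 x 65 mm high; a bystander. Origin at the centre of its underside.
- dish_stack: loose stack of two clear Petri dishes, 90 mm across, 31 mm high; a bystander. Origin at the centre of its underside.
- beaker: loose empty glass beaker, 70 mm across, 90 mm high; a bystander. Origin at the centre of its underside.
- powder_jar: loose low white jar with red cap, 64 mm across, 60 mm high; a bystander. Origin at the centre of its underside.
- reagent: loose clear glass bottle with blue cap, 66 mm across, 130 mm high; a bystander. Origin at the centre of its underside.
Mind the look-alikes: they are no part of the job. What is shaped like the jar but purple or turquoise is not meant.

How it is judged:
On the way, in this order (a step that is already met when the one before it is completed fails the run):
1. the release button is pressed and the lock lever has dropped (value of joint button above 0.003 m and value of joint lever above 0.4 rad).
2. the carousel rests in the next detent, a quarter turn on, with the post let go (value of joint turntable between 1.49 and 1.65 rad and velocity of joint turntable between -0.1 and 0.1 rad/s and contact force between the fingers and turntable below 0.2 N), for 0.2 s.
3. the amber bottle stands upright on the bench, let go (angle between bottle's own x axis and vertical below 0.1 rad and height (world z) of bottle below 0.006 m and contact force between the fingers and bottle below 0.2 N and linear speed of bottle below 0.03 m/s), for 0.2 s.
4. the amber bottle stands in the empty bay (horizontal distance between bottle and bay below 0.011 m and z of bottle in the frame of bay below 0.006 m and angle between bottle's own x axis and vertical below 0.1 rad and value of joint turntable between 1.49 and 1.65 rad), for 0.2 s.
5. the lock lever is fully up (value of joint lever below 0.1 rad), for 0.2 s.
At the end, for the whole second after the job is handed in: Lever fully up (below 0.1 rad), carousel at rest in the detent a quarter turn on (1.49 to 1.65 rad), amber bottle at rest in the once-empty bay, the other bottle and the jar in theirs, each upright (0.1 rad), within 11 mm of the bay centre and under 6 mm above its floor (all of step 4 and value of joint lever below 0.1 rad and horizontal distance between next_bottle and bay_b below 0.011 m and z of next_bottle in the frame of bay_b below 0.006 m and angle between each of next_bottle, jar's own z axis and vertical below 0.1 rad and horizontal distance between jar and bay_c below 0.011 m and z of jar in the frame of bay_c below 0.006 m and linear speed of bottle below 0.03 m/s and velocity of joint turntable between -0.1 and 0.1 rad/s); the robot touches nothing.
It fails at once if the amber bottle is dropped or flung (faster than 1.0 m/s) (linear speed of bottle above 1 m/s).
It fails at once if a bystander is shifted by more than 40 mm or tipped over (distance of any of tube_rack, tip_box, dish_stack, beaker, powder_jar, reagent from where it was at the start of the episode above 0.04 m or angle between any of tube_rack, tip_box, dish_stack, beaker, powder_jar, reagent's own z axis and vertical above 0.5 rad).
It also fails if it takes over 72 s, if anything falls off the work surface, if the arm or the gripper's body presses on something with over 40 N, if the wrist force passes 120 N, or if a joint passes its speed limit or range.

### The arm

A 7-joint arm with a two-finger parallel gripper is mounted at the origin on the work surface. World frame = base frame: x ahead of the robot, y to its left, z up, the work surface at z = 0. Lengths are in m, angles in rad, forces in N, time in s.
With the tool pointing down it reaches from about 0.425 to 0.925 m from the base axis. Payload 6.8 kg.
Tool frame: the origin (TCP) lies midway between the tips of the shut fingers; the grasp point (between the pads) lies 19 mm behind it; z points along the fingers, y is the line along which they close (so a half turn about z gives the same grasp; the last joint's range is limited). The gripper opens to 85 mm and grips with 20 to 120 N. Pads are 22 mm wide; open, the fingers measure 114 mm over their backs; the gripper's body (76 mm by 85 mm) begins 54 mm behind the grasp point. The pads swing forward as they close: fully open they stand 13 mm farther back than shut.
Start: joints at [1.239, 0.477, 0.022, 1.555, -0.011, 1.109, -0.083], TCP at [0.15, -0.658, 0.231] pointing down, gripper open.
Joint ranges: [-2.96, 2.96], [-0.34, 2.1], [-1.41, 1.46], [0.24, 2.44], [-1.37, 4.51], [0.17, 1.92], [-2.96, 2.96]. Speed limits (rad/s): [2.39, 2.39, 3.14, 3.14, 3.14, 3.14, 3.14].

### API

Orientations are given as a unit quaternion [w, x, y, z].
In Python, from station import bot, imaging gives the robot as it stands.
- The arm moves only by the tool move_arm, never from a script. Its argument "commands" is a list that holds one entry, the list of rows, each a list of 7 numbers: the shift along the tool's x, y, z in m, then the turn, a rotation vector about the tool's x, y, z in degrees, then the finger opening in m, from 0 to 0.0854. In form: [[[x, y, z, rx, ry, rz, grip], ...]]. A call has 1 to 20 rows; each row shifts and turns the commanded pose from where the row before left it, along the tool's axes as they then stand; what a row does not reach is not made up. A row lasts 1/8 s, in which the tool goes at most 62.5 mm and 10.7 degrees, less where a joint would pass 70% of its speed; a pose out of reach is approached as far as the arm can. A call is refused whole if a number of a shift passes 0.0625 or a number of a turn 10.7, either way. A call with a gripper value outside its range is refused whole. The fingers move at their own pace and stop on an object; "squeeze" is the grip in N (left out, the last holds). Time passes only in rows, so rows that do not move let the fingers close. It gives the time, the measured TCP pose, the force, the opening and the grip force at its end, in the units of the state.
- bot.get_obs(): the state, without advancing time (a new reading comes with each control period).
- imaging.read_camera(name): name is "side" or "top"; returns the picture (384x512x3 uint8, red, green, blue); there is no depth.
- imaging.calibration(name): a dict with "intrinsics" (3x3 intrinsics, pixels), "k1" (the pictures are not rectified: a ray, as slopes to the right and down, at radius r is drawn at 1 + k1 r^2 times it, then the intrinsics apply), "extrinsics" (4x4, takes a point from camera to world coordinates). Camera axes: x right, y down, z forward; pixel columns grow to the right and rows downward; lengths in m; the calibration is good to about 2 mm. A picture is of the moment at which its call begins. calibration takes no time and is no camera call.
- bot.hand_in(): hands the job in; it is judged then, once.
The state is a dict: "t": time; "q": joint angles; "joint_vel": joint speeds; "joint_torque": joint torques, N m; "eef_pos": TCP position; "tool_rot": TCP orientation; "contact_force": force on the tool from outside, world axes, zero at the start; "torque": the same for the moment, N m; "gripper_width": opening from 0.0 (shut) to 1.0 (fully open); "grasp_force": force on a finger pad.
Only numpy, scipy, OpenCV 4.12 (cv2) and the standard library are available. Lean on these libraries where they do the work, as an engineer would, in place of code of your own. Each camera call takes 0.05 s, during which the arm holds its last target. There are 200 camera calls.

## Working session

There is one attempt and no reset: what is moved stays moved. The work goes in short steps, Python scripts to look and compute and a tool call to move; the robot and the scene stay as the last step left them, time stands still between calls to the robot, and variables do not carry over. Pictures are saved under pics/ and viewed, at most 10 in all, crops included, and the job is handed in when it is done.

Besides the shell and the picture viewer there is one more tool, called after ">>>" in YAML: its name, and indented under it one key for each argument. move_arm: Moves the arm, as the interface text tells. Its arguments: {"type":"object","properties":{"commands":{"type":"array","items":{"type":"array","items":{"type":"array","items":{"type":"number"}}}},"squeeze":{"type":"number"}},"required":["commands"]}

```bash
ls; mkdir -p pics; python3 - <<'E'
from station import bot, imaging
import cv2
o=bot.get_obs(); print({k:o[k] for k in ("t","eef_pos","tool_rot","gripper_width")})
for n in("side","top"):
    cv2.imwrite(f"pics/{n}0.png",cv2.cvtColor(imaging.read_camera(n),cv2.COLOR_RGB2BGR))
    print(n,imaging.calibration(n))
E
```

```text
pics
{'t': 0.0, 'eef_pos': array([ 0.14965649, -0.65758763,  0.23032325]), 'tool_rot': array([-9.03774917e-04,  9.93745569e-01,  1.11664232e-01, -1.62351194e-04]), 'gripper_width': 1.0014584897834833}
side {'intrinsics': array([[446.69214576,   0.        , 259.1831234 ],
       [  0.        , 446.69214576, 193.02013692],
       [  0.        ,   0.        ,   1.        ]]), 'k1': -0.036427989202024565, 'extrinsics': array([[-0.69644293, -0.5534252 ,  0.45682359, -0.07661286],
       [-0.71755434,  0.54513867, -0.43352002,  0.64651544],
       [-0.0091113 , -0.6297177 , -0.77677062,  1.25282564],
       [ 0.        ,  0.        ,  0.        ,  1.        ]])}
top {'intrinsics': array([[354.26915938,   0.        , 250.25888071],
       [  0.        , 354.26915938, 186.98050787],
       [  0.        ,   0.        ,   1.        ]]), 'k1': -0.06733686736911731, 'extrinsics': array([[ 3.25437306e-02, -9.76424409e-01,  2.13392313e-01,
         2.76612298e-01],
       [-9.99469500e-01, -3.20654837e-02,  5.70285415e-03,
         3.38644713e-02],
       [ 1.27412173e-03, -2.13464701e-01, -9.76949947e-01,
         1.37548752e+00],
       [ 0.00000000e+00,  0.00000000e+00,  0.00000000e+00,
         1.00000000e+00]])}
```

View pics/top0.png

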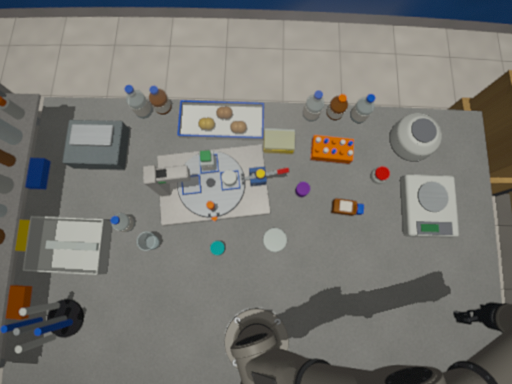

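View pics/side0.png

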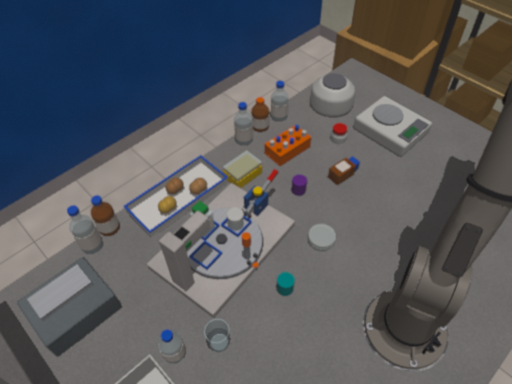

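The top view shows the carousel hub near (211,183), post (210,206), button (261,174), lever grip (283,171) and front mark (214,218). The fallen amber bottle is at (347,207), its blue cap at (361,209). Two other amber bottles, at (158,97) and (338,103), stand on the bench. Next I'll mask the colours, measure them and confirm with a crop.

```bash
cat > h.py <<'E'
from station import bot, imaging
import cv2, numpy as np
C={n:imaging.calibration(n) for n in("side","top")}
def ray(n,px):
    c=C[n]; p=cv2.undistortPoints(np.array([[px]],float),c["intrinsics"],np.array([c["k1"],0,0,0]))[0,0]
    E=c["extrinsics"]; d=E[:3,:3]@np.array([p[0],p[1],1]); return E[:3,3],d/np.linalg.norm(d)
def plane(n,px,z):
    o,d=ray(n,px); return o+d*(z-o[2])/d[2]
def tri(ps,pt):
    A=np.zeros((3,3));b=np.zeros(3);R=[ray("side",ps),ray("top",pt)]
    for o,d in R:
        M=np.eye(3)-np.outer(d,d);A+=M;b+=M@o
    x=np.linalg.solve(A,b); return x,np.linalg.norm((np.eye(3)-np.outer(R[0][1],R[0][1]))@(x-R[0][0]))*2
def proj(n,X):
    c=C[n];E=np.linalg.inv(c["extrinsics"]);r,_=cv2.Rodrigues(E[:3,:3])
    return cv2.projectPoints(np.array([X],float),r,E[:3,3],c["intrinsics"],np.array([c["k1"],0,0,0.]))[0][0,0]
HS={"orange":((5,170,120),(14,255,255)),"yellow":((22,150,120),(32,255,255)),"red":((0,170,80),(4,255,255)),"red2":((174,170,80),(180,255,255)),"blue":((100,150,60),(125,255,255)),"amber":((5,110,40),(16,255,190)),"green":((55,120,60),(75,255,255))}
def blobs(im,col,box,mina=6):
    x0,y0,x1,y1=box; h=cv2.cvtColor(im[y0:y1,x0:x1],cv2.COLOR_RGB2HSV); m=cv2.inRange(h,*HS[col])
    if col=="red": m|=cv2.inRange(h,*HS["red2"])
    k,l,s,c=cv2.connectedComponentsWithStats(m)
    return [(tuple((c[i]+[x0,y0]).round(1).tolist()),s[i].tolist()) for i in range(1,k) if s[i][4]>=mina],m
def crop(im,box,f,name):
    x0,y0,x1,y1=box; cv2.imwrite(name,cv2.cvtColor(cv2.resize(im[y0:y1,x0:x1],None,fx=f,fy=f,interpolation=cv2.INTER_CUBIC),cv2.COLOR_RGB2BGR))
E
python3 - <<'E'
from h import *
T=imaging.read_camera("top");S=imaging.read_camera("side")
np.savez("im0.npz",T=T,S=S)
for c in("orange","yellow","red","amber","blue"):
    print(c,"T",*blobs(T,c,(150,135,375,235))[0],sep="\n ")
    print(c,"S",*blobs(S,c,(150,145,365,300))[0],sep="\n ")
a=cv2.resize(T[140:232,145:305],None,fx=5,fy=5,interpolation=cv2.INTER_CUBIC)
cv2.imwrite("pics/t1.png",a[:,:,::-1])
crop(S,(140,150,300,300),4,"pics/s1.png")
b=[cv2.resize(i,(400,300),interpolation=cv2.INTER_CUBIC) for i in(T[185:230,320:380],S[145:190,315:375])]
cv2.imwrite("pics/b1.png",np.hstack(b)[:,:,::-1])
E
```

```text
orange
 T
 ((315.0, 136.0), [163, 0, 5, 4, 7])
 ((324.1, 136.4), [169, 1, 11, 3, 13])
 ((333.5, 137.0), [181, 2, 6, 1, 6])
 ((344.0, 138.0), [191, 3, 7, 1, 7])
 ((312.0, 144.5), [162, 6, 1, 8, 8])
 ((335.6, 148.4), [183, 12, 5, 5, 7])
 ((351.6, 158.0), [200, 20, 3, 7, 7])
 ((210.3, 204.6), [57, 67, 7, 7, 15])
orange
 S
 ((281.6, 149.0), [116, 0, 33, 12, 186])
 ((245.6, 236.3), [92, 88, 8, 8, 49])
 ((255.1, 264.3), [103, 117, 5, 5, 21])
yellow
 T
 ((281.6, 150.6), [122, 15, 21, 3, 33])
 ((260.1, 173.5), [106, 35, 9, 8, 59])
yellow
 S
 ((259.8, 166.2), [109, 20, 3, 3, 6])
 ((247.5, 175.2), [87, 24, 21, 14, 41])
 ((226.2, 172.9), [74, 26, 6, 5, 10])
 ((257.2, 190.1), [103, 42, 9, 7, 54])
red
 T
 ((282.6, 170.7), [128, 33, 11, 6, 41])
red
 S
 ((272.4, 174.7), [118, 25, 9, 11, 45])
amber
 T
 ((325.6, 154.8), [161, 0, 42, 29, 285])
 ((325.7, 139.0), [173, 1, 9, 9, 23])
 ((337.0, 137.0), [183, 2, 9, 1, 9])
 ((347.0, 138.0), [193, 3, 9, 1, 9])
 ((333.0, 142.3), [181, 4, 6, 7, 25])
 ((340.4, 143.5), [188, 5, 7, 7, 13])
 ((350.2, 145.6), [196, 5, 8, 12, 22])
 ((324.0, 151.9), [172, 14, 6, 5, 1
[... 467 characters left out ...]
, [102, 116, 7, 7, 33])
blue
 T
 ((325.8, 140.2), [175, 4, 3, 3, 6])
 ((350.0, 143.0), [199, 7, 3, 3, 7])
 ((360.1, 208.5), [207, 69, 7, 10, 57])
blue
 S
 ((215.9, 169.0), [51, 12, 26, 24, 38])
 ((354.4, 160.7), [200, 12, 9, 10, 41])
 ((202.0, 193.8), [46, 45, 13, 9, 19])
 ((248.4, 194.8), [95, 46, 7, 8, 27])
 ((260.4, 198.7), [105, 48, 12, 12, 50])
 ((182.5, 208.0), [30, 61, 6, 5, 6])
 ((247.3, 219.3), [94, 72, 7, 6, 11])
 ((226.3, 226.0), [72, 75, 13, 14, 24])
 ((156.9, 226.2), [0, 76, 15, 11, 16])
 ((210.1, 232.2), [53, 78, 15, 17, 23])
 ((238.8, 232.9), [86, 85, 7, 6, 8])
 ((208.5, 244.2), [54, 96, 11, 8, 14])
 ((213.9, 259.2), [54, 106, 17, 17, 27])
 ((200.0, 263.1), [48, 117, 5, 4, 7])
```

View pics/t1.png

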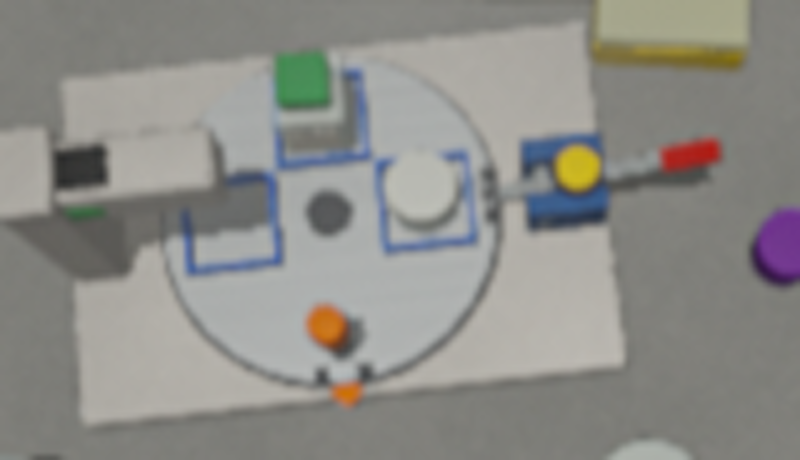

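View pics/b1.png

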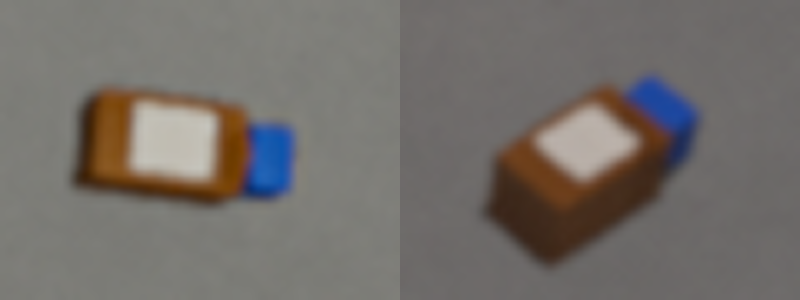

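The crops confirm the target: the only lying amber bottle with a blue cap is at (345,206) in the top view. The carousel has its empty bay under the reader, the green-cap bottle behind and the white-lid jar beside the console. Purple (303,189) and turquoise (218,248) are look-alikes.

```bash
python3 - <<'E'
from h import *
t=lambda x,y:(145+x/5-.4,140+y/5-.4)
pr=lambda n,v:print(n,np.round(v,4))
post=plane("top",t(327,323),.165);pr("post",post)
pr("post side .14",plane("side",(245.8,238.5),.140))
but=plane("top",t(577,167),.112);pr("button",but);pr("button tri",tri((257.2,189.5),t(577,167))[0])
lev=plane("top",t(692,154),.117);pr("lever",lev);pr("lever side",plane("side",(272.4,174.7),.115))
pr("mark",plane("top",t(347,393),.03))
co=np.array([plane("top",t(*p),.03)for p in((62,80),(585,22),(625,365),(82,425))]);pr("corners",co)
pr("c",co.mean(0));
e=[co[0]-co[1],co[3]-co[2]];print("len",[np.linalg.norm(v) for v in e],"yaw",[np.arctan2(v[1],v[0])-np.pi/2 for v in e])
e=[co[0]-co[3],co[1]-co[2]];print("len",[np.linalg.norm(v) for v in e],"yaw",[np.arctan2(v[1],v[0]) for v in e])
# deck circle extremes: left(163,235) right(502,215) bottom(320,385)
for p in((163,228),(502,215),(335,386)): pr("deck",plane("top",t(*p),.045))
v=lev-but;print("yaw lever",np.arctan2(v[1],v[0])+np.pi/2)
b=lambda x,y:(320+x*.15-.42,185+y*.15-.42)
pr("label",plane("top",b(173,140),.054))
bc=np.array([plane("top",b(*p),.054)for p in((104,92),(243,107),(245,200),(95,186))]);pr("body top",bc);pr("cap",plane("top",b(272,160),.047))
s=lambda x,y:(315+x*.15-.42,145+y*.15-.42)
bs=np.array([plane("side",s(*p),.054)for p in((497,156),(612,86),(668,135),(553,207))]-np.array(0));pr("side body",bs)
E
```

```text
post [0.4754 0.1783 0.165 ]
post side .14 [0.4811 0.1746 0.14  ]
button [0.6064 0.0071 0.112 ]
button tri [0.6052 0.0075 0.1186]
lever [ 0.6178 -0.0771  0.117 ]
lever side [ 0.6185 -0.0761  0.115 ]
mark [0.444  0.1761 0.03  ]
corners [[ 0.6862  0.4172  0.03  ]
 [ 0.7478  0.0021  0.03  ]
 [ 0.4726 -0.0356  0.03  ]
 [ 0.4124  0.3775  0.03  ]]
c [0.5797 0.1903 0.03  ]
len [np.float64(0.41965981186079204), np.float64(0.4173960504082853)] yaw [np.float64(0.1472444119570333), np.float64(0.14461851150601746)]
len [np.float64(0.27667845335504454), np.float64(0.27779041223549833)] yaw [np.float64(0.14427987342777), np.float64(0.13613716513002944)]
deck [0.565  0.3236 0.045 ]
deck [0.5838 0.0625 0.045 ]
deck [0.4471 0.1839 0.045 ]
yaw lever 0.1342974213758199
label [ 0.5049 -0.3222  0.054 ]
body top [[ 0.5315 -0.283   0.054 ]
 [ 0.5253 -0.363   0.054 ]
 [ 0.4717 -0.3626  0.054 ]
 [ 0.4771 -0.277   0.054 ]]
cap [ 0.4963 -0.381   0.047 ]
side body [[ 0.3821 -0.4388  0.054 ]
 [ 0.3681 -0.5278  0.054 ]
 [ 0.3255 -0.5185  0.054 ]
 [ 0.3394 -0.4298  0.054 ]]
```

Hub is about (0.579, 0.194) with yaw 0.142. The post, button, lever and base centre agree on this to about 3 mm. I'll move above the button with the fingers shut.

>>> move_arm:
  commands:
    - [[0, 0, 0, 0, 0, 4.7, 0], [0.034, -0.037, 0, 0, 0, 0, 0], [0.034, -0.037, 0, 0, 0, 0, 0], [0.034, -0.037, 0, 0, 0, 0, 0], [0.034, -0.037, 0, 0, 0, 0, 0], [0.034, -0.037, 0, 0, 0, 0, 0], [0.034, -0.037, 0, 0, 0, 0, 0], [0.034, -0.037, 0, 0, 0, 0, 0], [0.034, -0.037, 0, 0, 0, 0, 0], [0.034, -0.037, 0, 0, 0, 0, 0], [0.034, -0.037, 0, 0, 0, 0, 0], [0.034, -0.037, 0, 0, 0, 0, 0], [0.034, -0.037, 0, 0, 0, 0, 0], [0.034, -0.037, 0, 0, 0, 0, 0], [0.034, -0.037, 0, 0, 0, 0, 0], [0.034, -0.037, 0.03, 0, 0, 0, 0], [0.034, -0.037, 0.03, 0, 0, 0, 0], [0, 0, 0, 0, 0, 0, 0]]
  squeeze: 30

```text
t: 2.45
eef_pos: [0.6042, 0.0098, 0.1684]
tool_rot: [-0.001, 0.997, 0.074, -0.002]
contact_force: [-1.0, -0.5, -0.5]
gripper_width: 0.001
grasp_force: 0.0
```

>>> move_arm:
  commands:
    - [[0.002, 0.002, 0.025, 0, 0, 0, 0], [0, 0, 0.025, 0, 0, 0, 0], [0, 0, 0.005, 0, 0, 0, 0], [0, 0, 0.005, 0, 0, 0, 0], [0, 0, 0.004, 0, 0, 0, 0], [0, 0, 0.002, 0, 0, 0, 0], [0, 0, 0, 0, 0, 0, 0], [0, 0, 0, 0, 0, 0, 0]]

```text
t: 3.45
eef_pos: [0.6074, 0.0026, 0.1058]
tool_rot: [0.0, 0.998, 0.071, 0.0]
contact_force: [-0.3, -2.3, 3.0]
gripper_width: -0.004
grasp_force: 1.6
```

```bash
python3 - <<'E'
from h import *
T=imaging.read_camera("top");S=imaging.read_camera("side")
print(blobs(T,"red",(262,150,300,190))[0],blobs(S,"red",(255,160,300,210))[0])
for z in(.042,.111):
    X=np.array([.579,.194,z])+(.275 if z>.1 else .2806)*np.array([np.sin(.142),-np.cos(.142),0]);print(z,X,proj("top",X),proj("side",X))
E
```

```text
[] [((273.6, 186.1), [15, 23, 8, 7, 29])]
0.042 [ 0.61871143 -0.08377574  0.042     ] [282.96039937 175.23758802] [273.59278267 187.2220197 ]
0.111 [ 0.6179189  -0.07823211  0.111     ] [283.16390102 170.80537467] [272.93425451 175.24376912]
```

Lever has dropped: side view red is at (273.6,186.1), as predicted for the dropped position. Going to the post.

>>> move_arm:
  commands:
    - [[0, 0, -0.03, 0, 0, 0, 0], [0, 0, -0.035, 0, 0, 0, 0.03], [0, 0, -0.035, 0, 0, 0, 0.07], [-0.021, -0.0385, 0, 0, 0, 0, 0.07], [-0.021, -0.0385, 0, 0, 0, 0, 0.07], [-0.021, -0.0385, 0, 0, 0, 0, 0.07], [-0.021, -0.0385, 0, 0, 0, 0, 0.07], [-0.021, -0.0385, 0, 0, 0, 0, 0.07], [0, 0, 0, 0, 0, 0, 0.07], [0, 0, 0, 0, 0, 0, 0.07]]

```text
t: 4.8
eef_pos: [0.4758, 0.1787, 0.2051]
tool_rot: [0.0, 0.997, 0.071, -0.0]
contact_force: [0.8, 0.2, -0.4]
gripper_width: 0.82
grasp_force: 0.0
```

```bash
python3 - <<'E'
from h import *
print(bot.get_obs()["q"].round(2))
T=imaging.read_camera("top");S=imaging.read_camera("side")
print(blobs(T,"red",(262,150,300,190))[0],blobs(S,"orange",(225,220,270,280))[0],proj("side",(.475,.179,.1425)))
E
```

```text
[-0.1   0.27 -0.45  1.95  0.14  0.95 -2.04]
[((282.8, 175.1), [17, 24, 9, 4, 29])] [((255.1, 264.3), [28, 42, 5, 5, 21])] [246.10396094 240.15833971]
```

>>> move_arm:
  commands:
    - [[0, 0, 0.027, 0, 0, 0, 0.07], [0, 0, 0.025, 0, 0, 0, 0.07], [0, 0, 0.025, 0, 0, 0, 0.07], [0, 0, 0, 0, 0, 0, 0.06], [0, 0, 0, 0, 0, 0, 0.04], [0, 0, 0, 0, 0, 0, 0.02], [0, 0, 0, 0, 0, 0, 0.02], [0, 0, 0, 0, 0, 0, 0.02]]
  squeeze: 20

```text
t: 5.9
eef_pos: [0.4767, 0.1794, 0.1295]
tool_rot: [-0.0, 0.997, 0.071, 0.001]
contact_force: [-0.8, 0.7, 6.7]
gripper_width: 0.322
grasp_force: 21.6
```

>>> move_arm:
  commands:
    - [[0.0001, 0.0055, 0, 0, 0, -3, 0.02], [0.0001, 0.0055, 0, 0, 0, -3, 0.02], [0.0006, 0.011, 0, 0, 0, -6, 0.02], [0.0006, 0.011, 0, 0, 0, -6, 0.02], [0.0006, 0.011, 0, 0, 0, -6, 0.02], [0.0006, 0.011, 0, 0, 0, -6, 0.02], [0.0006, 0.011, 0, 0, 0, -6, 0.02], [0.0006, 0.011, 0, 0, 0, -6, 0.02], [0.0006, 0.011, 0, 0, 0, -6, 0.02], [0.0006, 0.011, 0, 0, 0, -6, 0.02], [0.0006, 0.011, 0, 0, 0, -6, 0.02], [0.0006, 0.011, 0, 0, 0, -6, 0.02], [0.0006, 0.011, 0, 0, 0, -6, 0.02], [0.0006, 0.011, 0, 0, 0, -6, 0.02], [0.0006, 0.011, 0, 0, 0, -6, 0.02], [0.0001, 0.0055, 0, 0, 0, -3, 0.02], [0.0001, 0.0055, 0, 0, 0, -3, 0.02], [0, 0, 0, 0, 0, 0, 0.02], [0, 0, 0, 0, 0, 0, 0.02]]

```text
t: 8.28
eef_pos: [0.5956, 0.0913, 0.1295]
tool_rot: [0.0, 0.655, 0.756, 0.001]
contact_force: [-0.3, 3.4, 5.1]
gripper_width: 0.32
grasp_force: 21.5
```

>>> move_arm:
  commands:
    - [[0, 0, 0, 0, 0, 0, 0.04], [0, 0, 0, 0, 0, 0, 0.05], [0, 0, 0, 0, 0, 0, 0.06], [0, 0, 0, 0, 0, 0, 0.07], [0, 0, -0.02, 0, 0, 0, 0.07], [0, 0, -0.04, 0, 0, 0, 0.07], [0, 0, -0.05, 0, 0, 0, 0.07], [0, 0, 0, 0, 0, 0, 0.07], [0, 0, 0, 0, 0, 0, 0.07]]

```text
t: 9.4
eef_pos: [0.5949, 0.0895, 0.239]
tool_rot: [0.0, 0.655, 0.755, 0.0]
contact_force: [0.4, -0.1, 0.2]
gripper_width: 0.819
grasp_force: 0.0
```

```bash
python3 - <<'E'
from h import *
print(bot.get_obs()["q"].round(2))
T=imaging.read_camera("top");S=imaging.read_camera("side")
for n,I in(("top",T),("side",S)): print(n,blobs(I,"green",(130,140,260,260),4)[0],blobs(I,"orange",(200,170,275,260))[0])
for a,z,n in((np.pi/2,.163,"green"),(-np.pi/2,.165,"post")):
    r=.075 if n=="green" else .105;a+=.142;X=(.579+r*np.cos(a),.194+r*np.sin(a),z);print(n,X,proj("top",X),proj("side",X))
# sharper bottle pose from side view too
b=lambda x,y:(315+x*.15-.42,145+y*.15-.42)
print(np.round([plane("side",b(x-400,y),.054) for x,y in((497,156),(612,86),(668,135),(553,207))],4))
print(np.round([plane("side",b(x-400,y),z) for x,y,z in((497,208,0),(549,262,0),(652,78,.047))],4))
crop(S,(150,160,310,280),5,"pics/s2.png")
E
```

```text
[ 0.32  0.45 -0.77  1.69  0.34  1.14 -0.4 ]
top [((188.2, 182.2), [57, 42, 4, 2, 5])] []
side [((204.7, 239.0), [69, 94, 11, 11, 69]), ((187.6, 244.3), [56, 102, 4, 5, 11])] []
green (np.float64(0.5683857550327321), np.float64(0.26824511973035553), 0.163) [186.17002527 177.46881787] [201.79208819 235.11631052]
post (np.float64(0.5938599429541749), np.float64(0.09005683237750226), 0.165) [236.8399592  171.92080419] [240.66074578 196.42642147]
[[ 0.5346 -0.284   0.054 ]
 [ 0.5237 -0.3694  0.054 ]
 [ 0.4791 -0.3624  0.054 ]
 [ 0.4897 -0.2771  0.054 ]]
[[ 0.5367 -0.2958  0.    ]
 [ 0.491  -0.2859  0.    ]
 [ 0.5155 -0.3961  0.047 ]]
```

View pics/s2.png

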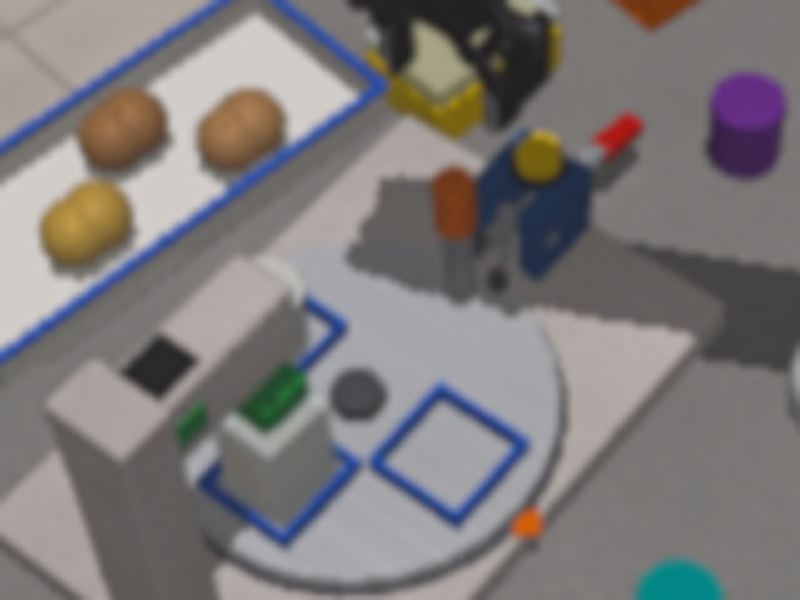

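The carousel rests in the next detent with the empty bay at the front, at (450,455) in the crop. The lever is dropped and the green-cap bottle is in its bay under the reader. Next: over the fallen bottle, testing the tilt in the air.

>>> move_arm:
  commands:
    - [[0, 0, 0, 0, 0, 7, 0.085], [0, 0, 0, 0, 0, 7, 0.085], [-0.054, -0.006, 0, 0, 0, 0, 0.085], [-0.054, -0.006, 0, 0, 0, 0, 0.085], [-0.054, -0.006, 0, 0, 0, 0, 0.085], [-0.054, -0.006, 0, 0, 0, 0, 0.085], [-0.054, -0.006, 0, 0, 0, 0, 0.085], [-0.054, -0.006, 0, 0, 0, 0, 0.085], [-0.054, -0.006, 0, 0, 0, 0, 0.085], [-0.054, -0.006, 0, 0, 0, 0, 0.085], [0, 0, 0, 0, -10, 0, 0.085], [0, 0, 0, 0, -10, 0, 0.085], [0, 0, 0, 0, -10, 0, 0.085], [0, 0, 0, 0, -10, 0, 0.085], [0, 0, 0, 0, -10, 0, 0.085], [0, 0, 0, 0, 0, 0, 0.085], [0, 0, 0, 0, 0, 0, 0.085]]

```text
t: 11.62
eef_pos: [0.5027, -0.336, 0.2381]
tool_rot: [0.282, 0.674, 0.607, -0.313]
contact_force: [0.2, -0.1, -0.1]
gripper_width: 0.994
grasp_force: 0.0
```

```bash
python3 - <<'E'
from h import *
print(bot.get_obs()["q"].round(2))
S=imaging.read_camera("side");T=imaging.read_camera("top")
a=cv2.resize(np.vstack([T[165:240,280:400],S[120:220,290:410]]),None,fx=3.4,fy=3.4,interpolation=cv2.INTER_CUBIC)
cv2.imwrite("pics/tilt.png",a[:,:,::-1])
E
```

```text
[ 0.37  0.42 -0.4   1.97  1.11  1.26 -0.75]
```

>>> move_arm:
  commands:
    - [[0, 0, 0, 0, 10, 0, 0.085], [0, 0, 0, 0, 10, 0, 0.085], [0, 0, 0, 0, 10, 0, 0.085], [0, 0, 0, 0, 10, 0, 0.085], [0, 0, 0, 0, 10, 0, 0.085], [0, 0, 0, 0, 10, 0, 0.085], [0, 0, 0, 0, 10, 0, 0.085], [0, 0, 0, 0, 0, 0, 0.085], [0, 0, 0, 0, 0, 0, 0.085]]

```text
t: 12.85
eef_pos: [0.5029, -0.336, 0.239]
tool_rot: [-0.115, 0.732, 0.659, 0.129]
contact_force: [-0.5, -0.3, 0.7]
gripper_width: 0.994
grasp_force: 0.0
```

```bash
cat >> h.py <<'E'
from scipy.spatial.transform import Rotation as Ro
def delta(target,pos=None,rot=None):
    o=bot.get_obs();p=o["eef_pos"];q=o["tool_rot"]
    M=Ro.from_quat([q[1],q[2],q[3],q[0]]).as_matrix()
    return (M.T@(np.array(target)-p)).round(4),M.round(3)
E
python3 - <<'E'
from h import *
print(bot.get_obs()["q"].round(2));print(*delta((.5031,-.3305,.008)))
E
```

```text
[ 1.07  0.54 -0.61  1.56 -0.02  1.26  0.41]
[-0.0735 -0.0007  0.219 ] [[ 0.097  0.995  0.037]
 [ 0.935 -0.104  0.339]
 [ 0.341  0.002 -0.94 ]]
```

>>> move_arm:
  commands:
    - [[-0.0147, 0, 0.0438, 0, 0, 0, 0.085], [-0.0147, 0, 0.0438, 0, 0, 0, 0.085], [-0.0147, 0, 0.0438, 0, 0, 0, 0.085], [-0.0147, 0, 0.0438, 0, 0, 0, 0.085], [-0.005, 0, 0.015, 0, 0, 0, 0.085], [-0.005, 0, 0.015, 0, 0, 0, 0.085], [-0.0045, 0, 0.013, 0, 0, 0, 0.085], [0, 0, 0, 0, 0, 0, 0.085]]

```text
t: 13.85
eef_pos: [0.5035, -0.3295, 0.0081]
tool_rot: [-0.116, 0.731, 0.66, 0.129]
contact_force: [0.7, -0.3, -0.5]
gripper_width: 0.994
grasp_force: 0.0
```

>>> move_arm:
  commands:
    - [[0, 0, 0, 0, 0, 0, 0.075], [0, 0, 0, 0, 0, 0, 0.068], [0, 0, 0, 0, 0, 0, 0.062], [0, 0, 0, 0, 0, 0, 0.056], [0, 0, 0, 0, 0, 0, 0.05], [0, 0, 0, 0, 0, 0, 0.045], [0, 0, 0, 0, 0, 0, 0.045]]
  squeeze: 45

```text
t: 14.72
eef_pos: [0.504, -0.3299, 0.0087]
tool_rot: [-0.116, 0.731, 0.66, 0.129]
contact_force: [1.0, -1.6, 4.9]
gripper_width: 0.626
grasp_force: 46.4
```

>>> move_arm:
  commands:
    - [[0.0085, 0, -0.0235, 0, 0, 0, 0.045], [0.0085, 0, -0.0235, 0, 0, 0, 0.045], [0.0085, 0, -0.0235, 0, 0, 0, 0.045], [0.0085, 0, -0.0235, 0, 0, 0, 0.045], [0, 0, 0, 0, -6, 0, 0.045], [0, 0, 0, 0, -6, 0, 0.045], [0, 0, 0, 0, -6, 0, 0.045], [0, 0, 0, 0, -6, 0, 0.045], [0, 0, 0, 0, -6, 0, 0.045], [0, 0, 0, 0, -6, 0, 0.045], [0, 0, 0, 0, -6, 0, 0.045], [0, 0, 0, 0, -6, 0, 0.045], [0, 0, 0, 0, -6, 0, 0.045], [0, 0, 0, 0, -6, 0, 0.045], [0, 0, 0, 0, -6, 0, 0.045], [0, 0, 0, 0, -6, 0, 0.045], [0, 0, 0, 0, -6, 0, 0.045], [0, 0, 0, 0, -6, 0, 0.045], [0, 0, 0, 0, -6, 0, 0.045], [0, 0, 0, 0, 0, 0, 0.045]]

```text
t: 17.23
eef_pos: [0.504, -0.3277, 0.1067]
tool_rot: [0.384, 0.607, 0.55, -0.425]
contact_force: [-0.2, 0.8, -2.2]
gripper_width: 0.625
grasp_force: 46.2
```

```bash
python3 - <<'E'
from h import *
print(bot.get_obs()["q"].round(2));print(delta((0,0,0))[1])
S=imaging.read_camera("side");T=imaging.read_camera("top")
a=[cv2.resize(i,(400,400),interpolation=cv2.INTER_CUBIC) for i in(T[160:260,290:390],S[110:210,300:400])]
cv2.imwrite("pics/up.png",np.hstack(a)[:,:,::-1])
E
```

```text
[-0.1   0.79  0.03  2.04  1.28  1.27 -1.24]
[[ 0.032  0.995 -0.095]
 [ 0.342 -0.1   -0.934]
 [-0.939 -0.002 -0.344]]
```

View pics/up.png

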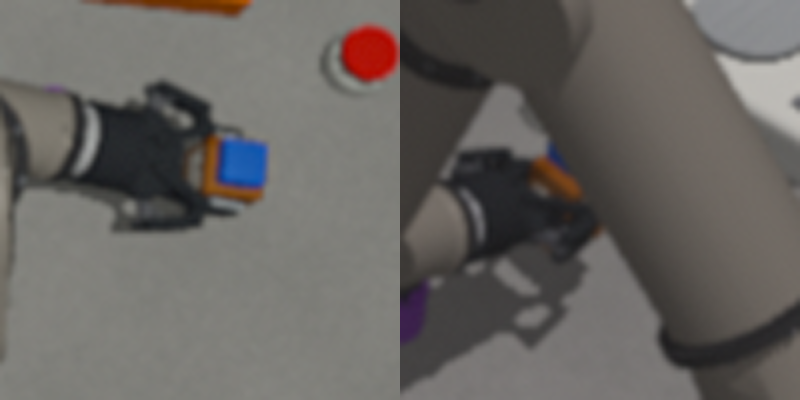

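The bottle hangs upright, cap at (243,163) in the top crop. Lowering until contact.

>>> move_arm:
  commands:
    - [[0.0188, 0, 0.0069, 0, 0, 0, 0.045], [0.0188, 0, 0.0069, 0, 0, 0, 0.045], [0.0038, 0, 0.0014, 0, 0, 0, 0.045], [0.0038, 0, 0.0014, 0, 0, 0, 0.045], [0, 0, 0, 0, 0, 0, 0.045]]

```text
t: 17.95
eef_pos: [0.5037, -0.3301, 0.0606]
tool_rot: [0.384, 0.609, 0.548, -0.426]
contact_force: [0.8, 0.6, -2.3]
gripper_width: 0.63
grasp_force: 46.2
```

>>> move_arm:
  commands:
    - [[0.0028, 0, 0.001, 0, 0, 0, 0.045], [0.0028, 0, 0.001, 0, 0, 0, 0.045], [0, 0, 0, 0, 0, 0, 0.045]]

```text
t: 18.32
eef_pos: [0.5035, -0.3297, 0.0539]
tool_rot: [0.384, 0.608, 0.549, -0.426]
contact_force: [0.2, 1.0, -2.6]
gripper_width: 0.627
grasp_force: 46.2
```

>>> move_arm:
  commands:
    - [[0.002, 0, 0.0007, 0, 0, 0, 0.045], [0.002, 0, 0.0007, 0, 0, 0, 0.045], [0, 0, 0, 0, 0, 0, 0.045]]

```text
t: 18.7
eef_pos: [0.5036, -0.33, 0.0515]
tool_rot: [0.385, 0.607, 0.548, -0.427]
contact_force: [-1.5, 5.0, 8.2]
gripper_width: 0.628
grasp_force: 47.2
```

Contact at the predicted height. Releasing and backing off.

>>> move_arm:
  commands:
    - [[-0.001, 0, -0.0003, 0, 0, 0, 0.053], [0, 0, 0, 0, 0, 0, 0.06], [0, 0, 0, 0, 0, 0, 0.07], [0, 0, 0, 0, 0, 0, 0.085], [0, 0, 0, 0, 0, 0, 0.085], [0, 0, -0.02, 0, 0, 0, 0.085], [0, 0, -0.04, 0, 0, 0, 0.085], [0, 0, -0.04, 0, 0, 0, 0.085], [-0.03, 0, -0.03, 0, 0, 0, 0.085], [-0.05, 0, 0, 0, 0, 0, 0.085], [-0.05, 0, 0, 0, 0, 0, 0.085], [0, 0, 0, 0, 0, 0, 0.085]]

```text
t: 20.2
eef_pos: [0.5119, -0.2527, 0.221]
tool_rot: [0.386, 0.61, 0.547, -0.424]
contact_force: [0.2, 0.9, -0.7]
gripper_width: 0.998
grasp_force: 0.0
```

```bash
python3 - <<'E'
from h import *
S=imaging.read_camera("side");T=imaging.read_camera("top")
np.savez("im1.npz",T=T,S=S)
for n,I,b in(("top",T,(320,170,400,240)),("side",S,(320,120,400,200))): print(n,blobs(I,"blue",b,15)[0],blobs(I,"amber",b,15)[0])
X=np.array((.5054,-.3485,.118));print(proj("top",X),proj("side",X))
a=[cv2.resize(i,(400,400),interpolation=cv2.INTER_CUBIC) for i in(T[170:250,310:390],S[110:190,310:390])]
cv2.imwrite("pics/up2.png",np.hstack(a)[:,:,::-1])
E
```

```text
top [((346.2, 203.0), [21, 28, 11, 11, 106])] [((340.6, 208.0), [14, 27, 17, 18, 102])]
side [((342.9, 157.6), [18, 32, 12, 12, 94])] [((341.8, 170.7), [10, 41, 21, 22, 217])]
[357.37039419 202.79747144] [349.27203341 150.68336968]
```

View pics/up2.png

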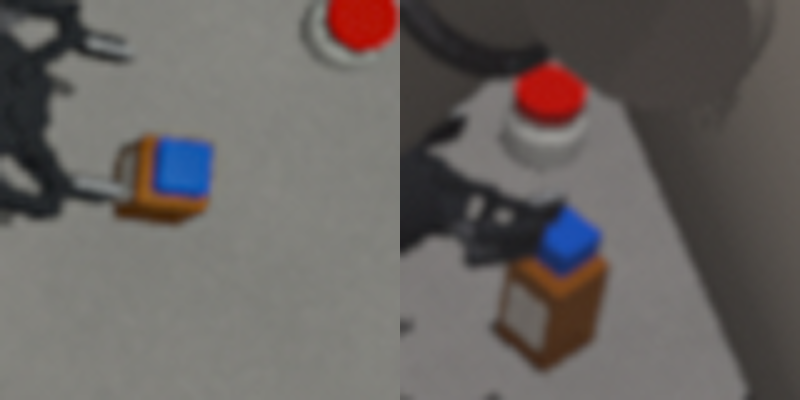

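The bottle stands upright by itself on the bench, cap at about (346,203) in the top view, gripper clear. Working out where the cap is.

```bash
python3 - <<'E'
from h import *
f=np.load("im1.npz")
t=lambda x,y:(310+x/5-.4,170+y/5-.4)
s=lambda x,y:(310+x/5-.4,110+y/5-.4)
for p in((158,138),(213,141),(211,195),(153,192)): print("capT",plane("top",t(*p),.118).round(4))
for p in((168,205),(201,237),(165,270-12),(140,240)): print("capS",plane("side",s(*p),.118).round(4))
print("base front corner",plane("side",s(145,370),0).round(4),plane("side",s(205,318),0).round(4),plane("side",s(100,325),0).round(4))
for n,k,b in(("top","T",(320,170,400,240)),("side","S",(320,120,400,200))):
    B,m=blobs(f[k],"blue",b,15); print(n,B,plane(n,B[0][0],.110).round(4), cv2.minAreaRect(cv2.findNonZero(m)))
print(delta((.51,-.372,.2)))
print(bot.get_obs()["q"].round(2))
E
```

```text
capT [ 0.5242 -0.2898  0.118 ]
capT [ 0.5232 -0.3301  0.118 ]
capT [ 0.4835 -0.3275  0.118 ]
capT [ 0.4844 -0.2853  0.118 ]
capS [ 0.5208 -0.3335  0.118 ]
capS [ 0.4848 -0.3255  0.118 ]
capS [ 0.4897 -0.2919  0.118 ]
capS [ 0.5129 -0.2929  0.118 ]
base front corner [ 0.4876 -0.2914  0.    ] [ 0.4886 -0.3629  0.    ] [ 0.5392 -0.3016  0.    ]
top [((346.2, 203.0), [21, 28, 11, 11, 106])] [ 0.5048 -0.3098  0.11  ] ((26.0, 33.0), (10.0, 10.0), 90.0)
side [((342.9, 157.6), [18, 32, 12, 12, 94])] [ 0.5039 -0.3128  0.11  ] ((22.75, 37.75), (9.192387580871582, 9.899494171142578), 45.0)
(array([-0.0247,  0.0106,  0.1189]), array([[ 0.036,  0.995, -0.095],
       [ 0.342, -0.101, -0.934],
       [-0.939,  0.001, -0.343]]))
[-0.19  0.59 -0.03  2.02  1.13  1.43 -1.07]
```

>>> move_arm:
  commands:
    - [[0, 0, 0, 0, 10, 0, 0.07], [0, 0, 0, 0, 10, 0, 0.07], [0, 0, 0, 0, 10, 0, 0.07], [0, 0, 0, 0, 10, 0, 0.07], [0, 0, 0, 0, 10, 0, 0.07], [0, 0, 0, 0, 10, 0, 0.07], [0, 0, 0, 0, 10, 0, 0.07], [-0.0285, -0.001, 0, 0, 0, 0, 0.07], [-0.0285, -0.001, 0, 0, 0, 0, 0.07], [0, 0, 0, 0, 0, 0, 0.07], [0, 0, 0, 0, 0, 0, 0.07]]

```text
t: 21.68
eef_pos: [0.504, -0.307, 0.2163]
tool_rot: [-0.001, 0.742, 0.671, 0.0]
contact_force: [0.7, 0.5, 0.2]
gripper_width: 0.818
grasp_force: 0.0
```

```bash
python3 - <<'E'
from h import *
print(delta((.504,-.310,.085)));print(bot.get_obs()["q"].round(2))
E
```

```text
(array([-0.0033,  0.0005,  0.1313]), array([[ 0.101,  0.995, -0.002],
       [ 0.995, -0.101,  0.002],
       [ 0.002, -0.002, -1.   ]]))
[ 0.59  0.36 -0.19  1.77  0.08  1.02  0.27]
```

>>> move_arm:
  commands:
    - [[-0.003, 0, 0.04, 0, 0, 0, 0.07], [0, 0, 0.04, 0, 0, 0, 0.07], [0, 0, 0.03, 0, 0, 0, 0.07], [0, 0, 0.022, 0, 0, 0, 0.07], [0, 0, 0, 0, 0, 0, 0.06], [0, 0, 0, 0, 0, 0, 0.05], [0, 0, 0, 0, 0, 0, 0.044], [0, 0, 0, 0, 0, 0, 0.038], [0, 0, 0, 0, 0, 0, 0.03], [0, 0, 0, 0, 0, 0, 0.03], [0, 0, 0, 0, 0, 0, 0.03]]
  squeeze: 45

```text
t: 23.05
eef_pos: [0.505, -0.3124, 0.087]
tool_rot: [0.002, 0.742, 0.67, 0.001]
contact_force: [2.0, -0.3, 7.4]
gripper_width: 0.46
grasp_force: 50.5
```

>>> move_arm:
  commands:
    - [[0, 0, -0.03, 0, 0, 0, 0.03], [0, 0, -0.04, 0, 0, 0, 0.03], [0, 0, -0.04, 0, 0, 0, 0.03], [0, 0, -0.03, 0, 0, 0, 0.03], [0.0245, -0.0025, 0, 0, 0, 0, 0.03], [0.0493, -0.005, 0, 0, 0, 0, 0.03], [0.0493, -0.005, 0, 0, 0, 0, 0.03], [0.0493, -0.005, 0, 0, 0, 0, 0.03], [0.0493, -0.005, 0, 0, 0, 0, 0.03], [0.0493, -0.005, 0, 0, 0, 0, 0.03], [0.0493, -0.005, 0, 0, 0, 0, 0.03], [0.0493, -0.005, 0, 0, 0, 0, 0.03], [0.0493, -0.005, 0, 0, 0, 0, 0.03], [0.0493, -0.005, 0, 0, 0, 0, 0.03], [0.0245, -0.0025, 0, 0, 0, 0, 0.03], [0, 0, 0, 0, 0, -7, 0.03], [0, 0, 0, 0, 0, -7, 0.03], [0, 0, 0, 0, 0, 0, 0.03], [0, 0, 0, 0, 0, 0, 0.03]]

```text
t: 25.42
eef_pos: [0.5038, 0.1828, 0.2252]
tool_rot: [-0.0, 0.656, 0.755, -0.0]
contact_force: [-0.3, -0.3, -2.6]
gripper_width: 0.461
grasp_force: 49.4
```

```bash
python3 - <<'E'
from h import *
B=np.array((.5047,.1834,.132));d,M=delta(B);print(d,M)
c=lambda x,y:(150+x/5-.4,160+y/5-.4)
for p in((438,387),(525,445),(457,520),(375,462)):print("bay rim",plane("side",c(*p),.059).round(4))
I0=np.array([plane("side",c(*p),.059) for p in((438,387),(525,445),(457,520),(375,462))]).mean(0);print(I0)
print("pred rim px",proj("side",(.5047,.1834,.059)))
S=imaging.read_camera("side");np.save("S3.npy",S)
print("base ctr now px",proj("side",bot.get_obs()["eef_pos"]-[0,0,.087]))
crop(S,(170,180,310,285),5,"pics/s3.png")
E
```

```text
[0.0005 0.0011 0.0932] [[-0.139  0.99  -0.001]
 [ 0.99   0.139 -0.001]
 [-0.    -0.001 -1.   ]]
bay rim [0.5451 0.1559 0.059 ]
bay rim [0.475  0.1463 0.059 ]
bay rim [0.4653 0.2131 0.059 ]
bay rim [0.5314 0.2215 0.059 ]
[0.50421623 0.18420905 0.059     ]
pred rim px [239.43196567 249.90574438]
base ctr now px [238.59154231 235.86731226]
```

View pics/s3.png

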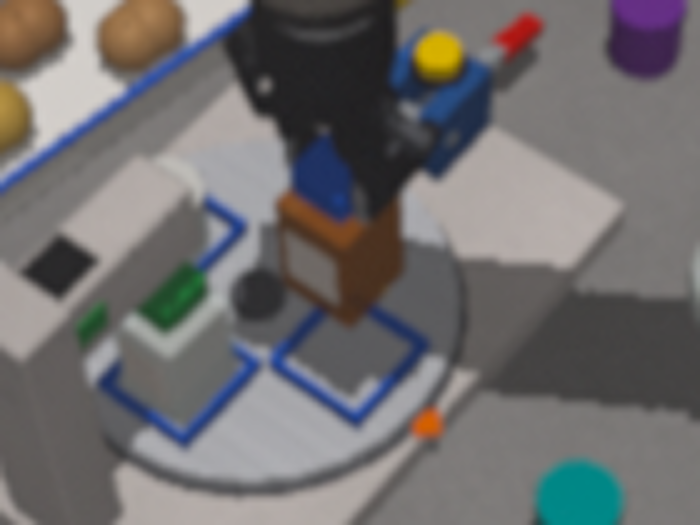

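The bottle hangs straight above the empty bay frame, its lower front corner at (350,325) in the crop. The measured bay centre (0.504,0.184) agrees with the model. Checking the bottle's offset in the grip from that corner.

```bash
python3 - <<'E'
from h import *
c=lambda x,y:(170+x/5-.4,180+y/5-.4)
p=plane("side",c(350,325),.138);print(p, "center est",p-[-.0305,.0229,0])
print(plane("side",c(402,275),.138)-[-.0229,-.0305,0],plane("side",c(280,278),.138)-[.0229,.0305,0])
E
```

```text
[0.47931661 0.20135723 0.138     ] center est [0.50981661 0.17845723 0.138     ]
[0.50637503 0.18581588 0.138     ] [0.5101143  0.17834473 0.138     ]
```

>>> move_arm:
  commands:
    - [[0.0015, -0.001, 0.03, 0, 0, 0, 0.03], [0, 0, 0.025, 0, 0, 0, 0.03], [0, 0, 0.01, 0, 0, 0, 0.03], [0, 0, 0.006, 0, 0, 0, 0.03], [0, 0, 0.006, 0, 0, 0, 0.03], [0, 0, 0.006, 0, 0, 0, 0.03], [0, 0, 0, 0, 0, 0, 0.03]]

```text
t: 26.35
eef_pos: [0.5028, 0.1845, 0.1423]
tool_rot: [-0.0, 0.655, 0.755, -0.0]
contact_force: [-0.2, 0.1, -1.8]
gripper_width: 0.46
grasp_force: 49.3
```

>>> move_arm:
  commands:
    - [[0, 0, 0.004, 0, 0, 0, 0.03], [0, 0, 0.003, 0, 0, 0, 0.03], [0, 0, 0.002, 0, 0, 0, 0.03], [0, 0, 0.002, 0, 0, 0, 0.03], [0, 0, 0, 0, 0, 0, 0.03]]

```text
t: 26.98
eef_pos: [0.5029, 0.1847, 0.1319]
tool_rot: [0.0, 0.655, 0.755, 0.0]
contact_force: [-1.5, -0.5, 2.7]
gripper_width: 0.459
grasp_force: 49.7
```

Bottle is seated (contact at TCP z 0.132). Releasing and rising.

>>> move_arm:
  commands:
    - [[0, 0, 0, 0, 0, 0, 0.045], [0, 0, 0, 0, 0, 0, 0.055], [0, 0, 0, 0, 0, 0, 0.065], [0, 0, 0, 0, 0, 0, 0.07], [0, 0, -0.015, 0, 0, 0, 0.07], [0, 0, -0.04, 0, 0, 0, 0.07], [0, 0, -0.05, 0, 0, 0, 0.07], [-0.05, 0, -0.01, 0, 0, 0, 0.06], [-0.05, 0, 0, 0, 0, 0, 0.05], [-0.05, 0, 0, 0, 0, 0, 0.05], [-0.05, 0, 0, 0, 0, 0, 0.05], [0, 0, 0, 0, 0, 0, 0.05], [0, 0, 0, 0, 0, 0, 0.05]]

```text
t: 28.6
eef_pos: [0.5312, -0.0126, 0.2473]
tool_rot: [0.0, 0.655, 0.756, 0.001]
contact_force: [-0.4, 0.9, 0.8]
gripper_width: 0.585
grasp_force: 0.0
```

```bash
python3 - <<'E'
from h import *
T=imaging.read_camera("top");S=imaging.read_camera("side")
print("tipbox",plane("top",(281.6,150.6),.06),blobs(T,"red",(262,150,300,190))[0],blobs(S,"red",(255,160,300,210))[0])
for n,I,b in(("top",T,(190,180,240,225)),("side",S,(215,205,265,265))):
    B=blobs(I,"blue",b,8)[0];print(n,B)
X=(.5047,.1834,.150);print(proj("top",X),proj("side",X))
print("lever",plane("top",(282.8,175.1),.047),plane("side",(273.6,186.1),.047))
print(delta((.6187,-.0838,.028)),bot.get_obs()["q"].round(2))
a=np.hstack([cv2.resize(i,(400,400),interpolation=cv2.INTER_CUBIC) for i in(T[135:215,180:260],S[185:275,190:280])])
cv2.imwrite("pics/load.png",a[:,:,::-1])
E
```

```text
tipbox [ 0.71286793 -0.07569882  0.06      ] [] [((273.8, 186.1), [16, 23, 7, 7, 28])]
top [((208.5, 197.1), [14, 12, 10, 11, 98])]
side [((237.9, 233.6), [16, 22, 15, 15, 151]), ((240.0, 255.7), [10, 42, 30, 17, 63]), ((217.7, 255.0), [0, 46, 6, 9, 16])]
[209.49481514 196.6589174 ] [238.09098251 233.62092332]
lever [ 0.61795714 -0.08270666  0.047     ] [ 0.61943446 -0.08442955  0.047     ]
(array([-0.0841,  0.0761,  0.219 ]), array([[-0.144,  0.99 ,  0.001],
       [ 0.99 ,  0.144,  0.001],
       [ 0.001,  0.001, -1.   ]])) [ 0.25  0.25 -0.4   1.86  0.11  1.05 -0.06]
```

View pics/load.png

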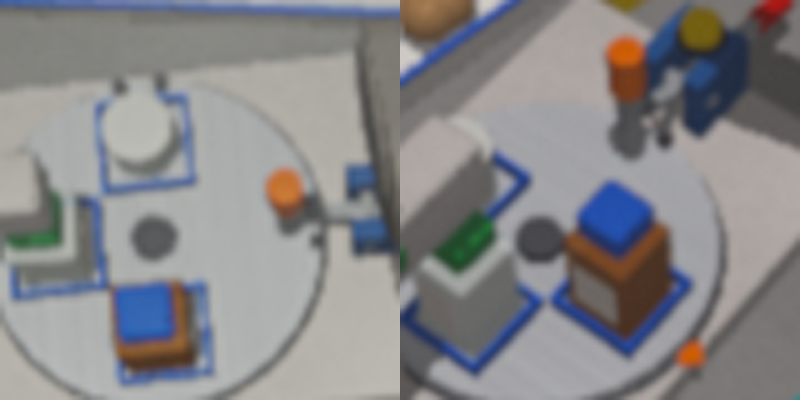

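The amber bottle stands upright in the front bay; its cap is within 1 px of the prediction in both views. The jar and green-cap bottle are in place and the lever is still dropped. Now the lever.

>>> move_arm:
  commands:
    - [[-0.042, 0.038, 0, 0, 0, 0, 0.05], [-0.042, 0.038, 0, 0, 0, 0, 0.05], [0, 0, 0.05, 0, 0, 0, 0.05], [0, 0, 0.05, 0, 0, 0, 0.05], [0, 0, 0.05, 0, 0, 0, 0.05], [0, 0, 0.04, 0, 0, 0, 0.05], [0, 0, 0.029, 0, 0, 0, 0.05], [0, 0, 0, 0, 0, 0, 0.04], [0, 0, 0, 0, 0, 0, 0.03], [0, 0, 0, 0, 0, 0, 0.02], [0, 0, 0, 0, 0, 0, 0.01], [0, 0, 0, 0, 0, 0, 0.01], [0, 0, 0, 0, 0, 0, 0.01]]
  squeeze: 20

```text
t: 30.32
eef_pos: [0.6213, -0.0851, 0.0296]
tool_rot: [0.002, 0.655, 0.756, 0.002]
contact_force: [4.8, 1.4, 0.5]
gripper_width: 0.198
grasp_force: 25.6
```

>>> move_arm:
  commands:
    - [[-0.0005, 0, -0.0083, 0, 0, 0, 0.01], [-0.0005, 0, -0.0083, 0, 0, 0, 0.01], [-0.0005, 0, -0.0083, 0, 0, 0, 0.01], [0, 0, -0.0083, 0, 0, 0, 0.01], [0.0005, 0, -0.0083, 0, 0, 0, 0.01], [0.001, 0, -0.0083, 0, 0, 0, 0.01], [0.0015, 0, -0.0083, 0, 0, 0, 0.01], [0.002, 0, -0.0083, 0, 0, 0, 0.01], [0, 0, 0, 0, 0, 0, 0.01], [0, 0, 0, 0, 0, 0, 0.01]]

```text
t: 31.58
eef_pos: [0.6206, -0.0802, 0.0959]
tool_rot: [0.002, 0.655, 0.756, 0.003]
contact_force: [5.3, 5.0, -1.0]
gripper_width: 0.203
grasp_force: 22.8
```

```bash
python3 - <<'E'
from h import *
T=imaging.read_camera("top");S=imaging.read_camera("side")
print(blobs(T,"red",(262,150,300,190),3)[0],blobs(S,"red",(255,160,300,210),3)[0])
E
```

```text
[((279.2, 172.0), [17, 21, 2, 3, 4])] [((271.0, 176.9), [14, 13, 4, 8, 20])]
```

>>> move_arm:
  commands:
    - [[0, 0, -0.002, 0, 0, 0, 0.01], [0, 0, 0, 0, 0, 0, 0.03], [0, 0, 0, 0, 0, 0, 0.04], [0, 0, 0, 0, 0, 0, 0.05], [0, 0, 0, 0, 0, 0, 0.05], [0, 0, -0.03, 0, 0, 0, 0.05], [0, 0, -0.05, 0, 0, 0, 0.05], [-0.03, 0, -0.04, 0, 0, 0, 0.05], [-0.06, 0, 0, 0, 0, 0, 0.05], [-0.06, 0, 0, 0, 0, 0, 0.05], [-0.06, 0, 0, 0, 0, 0, 0.05], [0, 0, 0, 0, 0, 0, 0.05]]

```text
t: 33.17
eef_pos: [0.6455, -0.2983, 0.215]
tool_rot: [0.001, 0.659, 0.752, -0.002]
contact_force: [0.3, 1.0, -0.8]
gripper_width: 0.584
grasp_force: 0.0
```

```bash
python3 - <<'E'
from h import *
T=imaging.read_camera("top");S=imaging.read_camera("side")
print(blobs(T,"red",(262,150,300,190))[0],blobs(S,"red",(255,160,300,210))[0])
for n,I,b in(("top",T,(190,180,240,225)),("side",S,(215,205,265,265))): print(n,blobs(I,"blue",b,50)[0])
crop(S,(150,100,400,280),3.2,"pics/end.png")
E
```

```text
[((282.6, 170.7), [16, 18, 11, 6, 41])] [((272.4, 174.7), [13, 10, 9, 11, 45])]
top [((208.4, 197.1), [14, 12, 10, 11, 96])]
side [((238.0, 233.6), [16, 21, 15, 16, 152]), ((240.0, 255.6), [10, 42, 30, 17, 62])]
```

View pics/end.png

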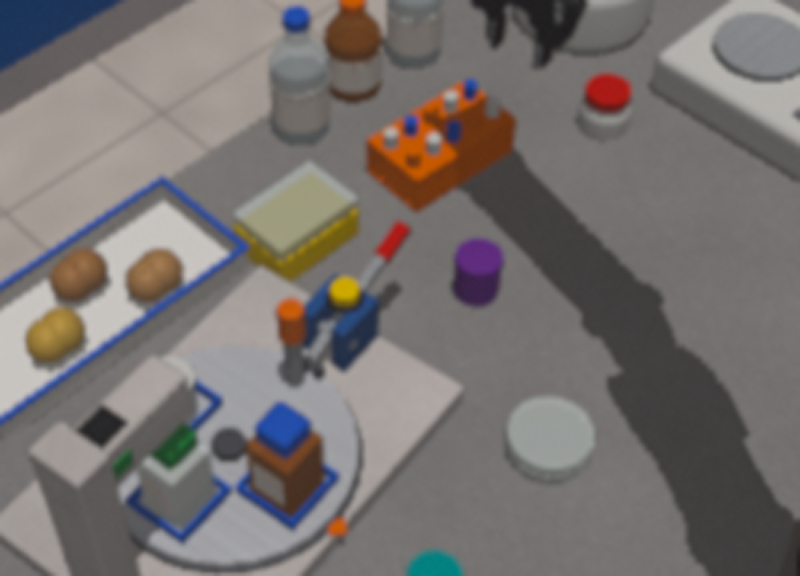

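The lever's red grip is back at exactly its starting pixels, fully up: top (282.6,170.7), side (272.4,174.7). The bottle is in its bay, the bystanders have not moved and the gripper is clear.

```bash
python3 -c "
from station import bot
print(bot.hand_in())"
```

```text
the job is handed in; nothing more can be done
None
```

The job is handed in at about 33 s, no verdict returned: carousel a quarter turn on, amber bottle upright in the front bay, lever locked up, the green-cap bottle, jar and bystanders in place and the gripper clear by the last camera views.

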